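# Try out the roller catch of a new cupboard door

### The job

The little cupboard has just been fitted with a sprung roller catch. Try it: push the door gently past the roller until it snaps shut, without forcing it hard against its stop, and let go for a moment to see that the catch holds it; then pull the door open through the catch to about a right angle and leave it standing open. Leave the things around and inside the cupboard where they are.

Things in the scene. Friction and masses are not known exactly. Their poses are not given: they have to be found in the camera images.
- cupboard: plywood cupboard without a top, 180 deep x 220 wide x 220 high, fixed to the table; origin at the centre of its underside, its x axis points from the door to the back, z up; the door is set in between the sides at the front (-x)
- door_hinge (a joint): door angle in rad: 0 flush with the front, growing as it swings out, stop at 1.9; stays where left (friction 0.03 N m). The catch is only roughly screwed on, so the snapped-shut place is not flush but anywhere from -0.09 to 0.09, unknown beforehand, to be found by feel. The catch resists from about 0.08 before that place, snaps over 0.02 to 0.04 before it and then draws the door in
- catch_roller (a joint): how far the catch's sprung roller is pushed back (m): 0 free, 0.003 to 0.006 as the striker passes, 0.0012 to 0.005 while snapped shut. It sits inside on the wall away from the hinge, 40 mm under the top edge. At the handle, pushing in takes 6 to 12 N (the force rises, then falls to zero or below at the snap), pulling out 5 to 10 N
- pad_give (a joint): how far the door squeezes the sprung rubber pad that stops it, behind the catch (m): 0 free, about 0.0005 when the door rests in the catch, then 1 mm more per 10 N of push at the handle; more than 0.0018 (about 12 N of push when home) is forcing it
- door: the door, 186 wide x 187 high x 12 thick; origin on the upright hinge axis (left edge seen from the robot, front face) at the door's lower edge, 28.5 mm over the table; its own axes turn with it: -y runs along the door from the hinge to the free edge, -x points out of its front face, z up
- handle (a point): middle of the free upper end of the handle, an upright round steel bar, 12 mm diameter, 120 long, its axis 40 mm in front of the door's face and 150 mm from the hinge axis; the point is 20 mm below the bar's top end, 25 mm below the door's top edge; the upper standoff (9 mm thick) joining bar to door is 50 mm below the bar's top; axes as the door's
- hinge (a point): point on the hinge axis at the same height as the handle point; axes as the door's
- measure: grey and black tape measure 38x90x66 high, standing beside the cupboard on the hinge side; origin under its centre
- tin: flat green tin 83x123x41 high, lying beside the cupboard on the other side; origin under its centre
- tape_roll: roll of masking tape, 100 diameter, 25 high, lying on the cupboard's floor; origin under its centre
- beech_block: beech packing block 60x60x30, lying in front to the right; origin under its centre

How it is judged:
On the way, in this order (a step that is already met when the one before it is completed fails the run):
1. the door is snapped shut and held by the catch alone, untouched by the robot (value of joint door_hinge below 0.11 rad and value of joint catch_roller above 0.0007 m and contact force between each of the arm, the fingers and door below 0.1 N), for 0.3 s.
2. the door is pulled open again through the catch (value of joint door_hinge above 0.3 rad), for 0.1 s.
At the end, for the whole second after the job is handed in: after having been snapped shut and let go (0.3 s), the door stands open at about a right angle (1.2 to 1.88 rad), at rest (value of joint door_hinge between 1.2 and 1.88 rad and velocity of joint door_hinge between -0.05 and 0.05 rad/s); the robot touches nothing.
It fails at once if the door is forced or slammed against its stop: the rubber pad is squeezed by more than 1.8 mm (18 N) (value of joint pad_give above 0.0018 m).
It fails at once if the tape measure is shifted by more than 30 mm (distance of measure from where it was at the start of the episode above 0.03 m).
It fails at once if the tin is shifted by more than 30 mm (distance of tin from where it was at the start of the episode above 0.03 m).
It fails at once if the tape roll is shifted by more than 30 mm (distance of tape_roll from where it was at the start of the episode above 0.03 m).
It fails at once if the beech block is shifted by more than 30 mm (distance of beech_block from where it was at the start of the episode above 0.03 m).
It also fails if it takes over 58 s, if anything falls off the work surface, if the arm or the gripper's body presses on something with over 40 N, if the wrist force passes 120 N, or if a joint passes its speed limit or range.

### The arm

A 6-joint arm with a two-finger parallel gripper is mounted at the origin on a cart in front of the work surface, level with it; the furniture and walls round the work are solid. World frame = base frame: x ahead of the robot, y to its left, z up, the work surface at z = 0. Lengths are in m, angles in rad, forces in N, time in s.
With the tool pointing down it reaches from about 0.375 to 0.925 m from the base axis. Payload 5.7 kg.
Tool frame: the origin (TCP) lies midway between the tips of the shut fingers; the grasp point (between the pads) lies 19 mm behind it; z points along the fingers, y is the line along which they close (so a half turn about z gives the same grasp; the last joint's range is limited). The gripper opens to 85 mm and grips with 20 to 120 N. Pads are 22 mm wide; open, the fingers measure 114 mm over their backs; the gripper's body (76 mm by 85 mm) begins 54 mm behind the grasp point. The pads swing forward as they close: fully open they stand 13 mm farther back than shut.
Start: joints at [1.031, 0.359, 1.51, -0, 1.272, -0.115], TCP at [0.247, 0.547, 0.231] pointing down, gripper open.
Joint ranges: [-2.97, 2.97], [-1.01, 2.36], [0.21, 2.38], [-0.96, 4.11], [0.2, 2.71], [-2.98, 2.98]. Speed limits (rad/s): [2.39, 2.39, 3.14, 3.14, 3.14, 3.14].

### API

Orientations are given as a unit quaternion [x, y, z, w].
In Python, from cell import r gives the robot as it stands.
- The arm moves only by the tool play_rows, never from a script. Its argument "plan" is one flat list of numbers, 6 for each row, row after row: the shift along the tool's x, y, z in cm, then the turn, a rotation vector about the tool's x, y, z in rad. A call has 1 to 20 rows; each row is the pose to reach, as a shift and turn from the pose commanded when the call began, along the tool's axes at that moment; what a row does not reach only later rows make up. A row lasts 1/12 s, in which the tool goes at most 41.7 mm and 7.16 degrees, less where a joint would pass 70% of its speed; a pose out of reach is approached as far as the arm can. A call with a gripper value outside its range is refused whole. "jaw" is the closure, from -1 (fully open) to 1 (shut), set as the call begins (left out, the last holds). The fingers move at their own pace and stop on an object; "newtons" is the grip in N (left out, the last holds). Time passes only in rows, so rows that repeat a pose let the fingers close. It gives the time, the measured TCP pose, the force, the opening and the grip force at its end, in the units of the state.
- r.sense(): the state, without advancing time (a new reading comes with each control period).
- r.snapshot(name): name is "scene" or "top" or "wrist"; returns a dict with "frame" (400x640x3 uint8, red, green, blue), "camera_matrix" (3x3 intrinsics, pixels), "camera_from_world" (4x4, takes a point from world to camera coordinates); the wrist camera has in their place "hand_eye" (4x4, takes a point from camera to tool coordinates, whose origin is the TCP and whose axes are the flange's). Camera axes: x right, y down, z forward; pixel columns grow to the right and rows downward; lengths in m; the calibration is good to about 2 mm. A picture is of the moment at which its call begins: read the wrist's pose just before it. There is no depth.
- r.hand_in(): hands the job in; it is judged then, once.
Trained networks look in a picture, given as the dict that the camera call returned (one of the last four; its "shot" number tells which), for a name from the list of things; names that differ only in an ending like _2 or _b are one class to them, and where a whole thing is asked for, a point or a joint stands for the part that bears it (a point fixed in the world has none). Each returns a list of dicts, best first, with "score" (0 to 1); they miss things now and then, are a little off and sometimes report something else, mostly with a low value. They report only what shows in the picture. A call takes as long as a camera call.
- r.recognise(thing, picture): "extent" ([left, top, right, bottom] in pixels, round what is visible of it).
- r.regions_of(thing, picture): "region" (400x640 bool, what is visible of it) and "extent" ([left, top, right, bottom] in pixels, round what is visible of it).
- r.spot_point(thing, picture): "position" ([column, row] in pixels: a listed point, or the origin of a listed thing).
The state is a dict: "t": time; "joints": joint angles; "qvel": joint speeds; "joint_efforts": joint torques, N m; "eef_pos": TCP position; "tcp_rot": TCP orientation; "ft_force": force on the tool from outside, world axes, zero at the start; "ft_torque": the same for the moment, N m; "width": opening from 0.0 (shut) to 1.0 (fully open); "gripper_force": force on a finger pad.
Only numpy, scipy, OpenCV 4.12 (cv2) and the standard library are available. Lean on these libraries where they do the work, as an engineer would, in place of code of your own. Each camera call takes 0.05 s, during which the arm holds its last target. There are 200 camera calls.

## Working session

There is one attempt and no reset: what is moved stays moved. The work goes in short steps, Python scripts to look and compute and a tool call to move; the robot and the scene stay as the last step left them, time stands still between calls to the robot, and variables do not carry over. Pictures are saved under pics/ and viewed, at most 10 in all, crops included, and the job is handed in when it is done.

Besides the shell and the picture viewer there is one more tool, called after "Emit:" in YAML: its name, and indented under it one key for each argument. play_rows: Moves the arm, as the interface text tells. Its arguments: {"type":"object","properties":{"plan":{"type":"array","items":{"type":"number"}},"jaw":{"type":"number"},"newtons":{"type":"number"}},"required":["plan"]}

```bash
mkdir -p pics; cat > h.py <<'E'
import numpy as np, cv2
from cell import r
from scipy.spatial.transform import Rotation as R
def ray(p,px):
    K=p["camera_matrix"]; T=np.array(p["camera_from_world"])
    d=T[:3,:3].T@np.linalg.inv(K)@np.array([px[0],px[1],1]); o=-T[:3,:3].T@T[:3,3]
    return o,d/np.linalg.norm(d)
def at_z(p,px,z):
    o,d=ray(p,px); return o+d*(z-o[2])/d[2]
def tri(rs):
    A=0;b=0
    for o,d in rs:
        M=np.eye(3)-np.outer(d,d); A=A+M; b=b+M@o
    return np.linalg.solve(A,b)
E
python3 - <<'E'
from h import *
s=r.sense(); print({k:np.round(v,3) for k,v in s.items()})
P={n:r.snapshot(n) for n in("scene","top")}
for n in P: cv2.imwrite(f"pics/{n}.png",P[n]["frame"][:,:,::-1])
rs={}
for t in["handle","hinge","cupboard","measure","tin","tape_roll","beech_block","door"]:
    for n in P:
        q=r.spot_point(t,P[n])
        if q:
            print(t,n,np.round(q[0]["position"],1),round(q[0]["score"],2)); rs.setdefault(t,[]).append(ray(P[n],q[0]["position"]))
    if len(rs.get(t,[]))==2: print("  ",np.round(tri(rs[t]),3))
E
```

```text
{'t': np.float64(0.0), 'joints': array([ 1.031,  0.36 ,  1.511, -0.   ,  1.272, -0.115]), 'qvel': array([-0.002,  0.002,  0.002,  0.001,  0.001,  0.   ]), 'joint_efforts': array([ 4.0000e-03, -5.2764e+01, -2.7862e+01,  0.0000e+00,  1.3000e-02,
        0.0000e+00]), 'eef_pos': array([0.247, 0.546, 0.23 ]), 'tcp_rot': array([ 0.211,  0.978, -0.001, -0.   ]), 'ft_force': array([-0.311,  0.169, -0.391]), 'ft_torque': array([ 0.012, -0.032,  0.028]), 'gripper_force': np.float64(0.0), 'width': np.float64(0.998)}
handle scene [278.  210.1] 0.64
handle top [293.4 248.2] 0.83
   [0.474 0.057 0.178]
hinge scene [286.  168.1] 0.69
hinge top [261.7 187.5] 0.84
   [0.603 0.137 0.192]
cupboard scene [331.1 209.5] 0.73
cupboard top [297.9 162.1] 0.6
   [ 0.716  0.064 -0.02 ]
measure scene [283.9 192.3] 0.92
measure top [232.6 177.5] 0.6
   [ 0.669  0.238 -0.01 ]
tin scene [394.6 241. ] 0.78
tin top [381.5 172.5] 0.89
   [ 0.691 -0.173  0.019]
tape_roll scene [331.3 198.2] 0.92
tape_roll top [261.5 183.6] 0.59
   [0.68  0.111 0.03 ]
beech_block scene [380.4 334.5] 0.72
beech_block top [426.5 265.2] 0.93
   [ 0.441 -0.292 -0.002]
door scene [291.7 209.1] 0.57
```

View pics/scene.png

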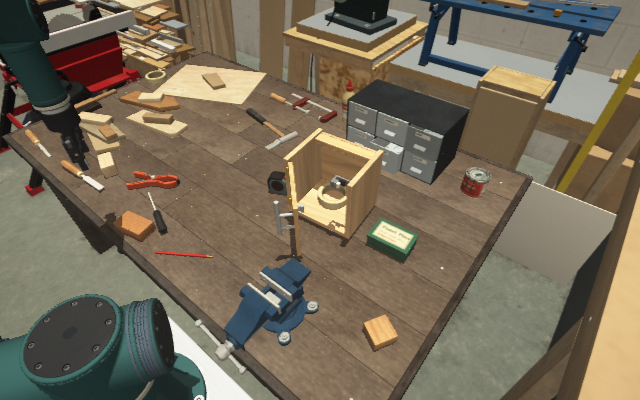

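View pics/top.png

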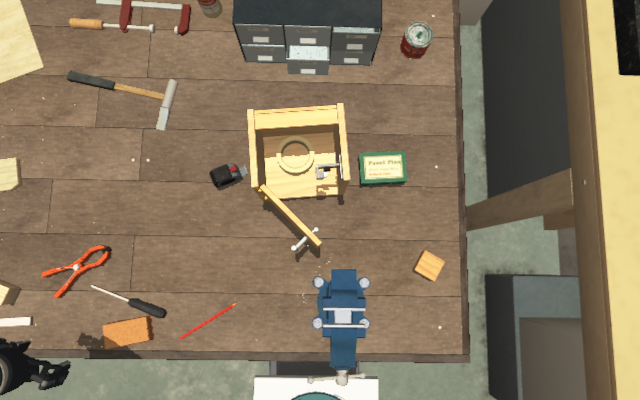

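The scene shows the door standing about half open, with its handle at top-view pixel (300,240). The measure is left of the cupboard at (227,175) and the tin is right of it at (382,167). The roll is inside, the block is at (429,265) and the vise is in front at (342,310). Next I'll get the frame geometry.

```bash
cat >> h.py <<'E'
def rows(target_xyz, yaw_y=None):
    """shift (cm) and turn in the tool frame; yaw_y: wanted world heading of tool y (tool pointing down)"""
    s=r.sense(); Q=R.from_quat(s["tcp_rot"]); d=Q.inv().apply(np.array(target_xyz)-s["eef_pos"])*100
    w=np.zeros(3)
    if yaw_y is not None:
        y=np.array([np.cos(yaw_y),np.sin(yaw_y),0]); z=np.array([0,0,-1.]); 
        w=(Q.inv()*R.from_matrix(np.c_[np.cross(y,z),y,z])).as_rotvec()
    return np.round(d,2),np.round(w,3)
E
python3 - <<'E'
from h import *
P={n:r.snapshot(n) for n in("top","scene")}
for t in["handle","hinge"]:
    for n in P:
        q=r.spot_point(t,P[n]); print(t,n,[ (np.round(at_z(P[n],a["position"],.1905),3),round(a["score"],2)) for a in q[:2]])
f=P["top"]["frame"][90:270,210:370,::-1]; cv2.imwrite("pics/c1.png",cv2.resize(f,None,fx=3.3,fy=3.3,interpolation=cv2.INTER_CUBIC))
p=P["top"]
print("campos",np.round(ray(p,(0,0))[0],3))
E
```

```text
handle top [(array([0.472, 0.058, 0.19 ]), 0.69)]
handle scene [(array([0.473, 0.047, 0.19 ]), 0.66)]
hinge top [(array([0.611, 0.139, 0.19 ]), 0.61)]
hinge scene [(array([0.598, 0.136, 0.19 ]), 0.76)]
campos [0.438 0.016 1.178]
```

View pics/c1.png

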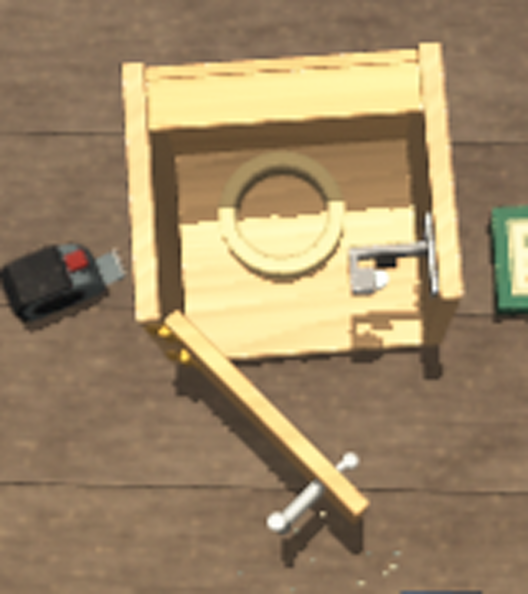

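```bash
python3 - <<'E'
from h import *
p=r.snapshot("top")
f=lambda x,y,z: at_z(p,(210+x/3.3,90+y/3.3),z)
for n,a in dict(bar=(277,522,.2105),LFo=(136,318,.22),LFi=(160,318,.22),RFi=(441,296,.22),RFo=(463,293,.22),LB=(123,65,.22),RB=(441,44,.22),Hback=(178,312,.2155),Hfront=(166,322,.2155),Ffront=(358,515,.2155),Fback=(368,505,.2155)).items(): print(n,np.round(f(*a),4))
E
```

```text
bar [0.4704 0.0568 0.2105]
LFo [0.604  0.1545 0.22  ]
LFi [0.6044 0.1385 0.22  ]
RFi [ 0.6237 -0.0498  0.22  ]
RFo [ 0.6261 -0.0647  0.22  ]
LB [0.7803 0.1709 0.22  ]
RB [ 0.8015 -0.0478  0.22  ]
Hback [0.6095 0.1272 0.2155]
Hfront [0.6025 0.1349 0.2155]
Ffront [0.4758 0.0032 0.2155]
Fback [ 0.4825 -0.0033  0.2155]
```

```bash
python3 - <<'E'
from h import *
print(rows([.471,.057,.27],.80))
E
```

```text
(array([-40.57, -35.39,  -3.87]), array([-0.   , -0.   ,  0.346]))
```

Emit:
play_rows:
  plan: [-40.6, -35.4, -4, 0, 0, 0.346, -40.6, -35.4, -4, 0, 0, 0.346, -40.6, -35.4, -4, 0, 0, 0.346, -40.6, -35.4, -4, 0, 0, 0.346, -40.6, -35.4, -4, 0, 0, 0.346, -40.6, -35.4, -4, 0, 0, 0.346, -40.6, -35.4, -4, 0, 0, 0.346, -40.6, -35.4, -4, 0, 0, 0.346, -40.6, -35.4, -4, 0, 0, 0.346, -40.6, -35.4, -4, 0, 0, 0.346, -40.6, -35.4, -4, 0, 0, 0.346, -40.6, -35.4, -4, 0, 0, 0.346, -40.6, -35.4, -4, 0, 0, 0.346, -40.6, -35.4, -4, 0, 0, 0.346, -40.6, -35.4, -4, 0, 0, 0.346, -40.6, -35.4, -4, 0, 0, 0.346, -40.6, -35.4, -4, 0, 0, 0.346]
  jaw: -1
  newtons: 40

```text
t: 2.67
eef_pos: [0.4705, 0.0577, 0.2711]
tcp_rot: [0.375, 0.927, -0.0, -0.001]
ft_force: [0.2, 0.6, 0.5]
width: 0.998
gripper_force: 0.0
```

```bash
python3 - <<'E'
from h import *
s=r.sense();print(s["eef_pos"],s["ft_force"],s["joints"]);p=r.snapshot("wrist"); cv2.imwrite("pics/w1.png",p["frame"][:,:,::-1])
T=np.eye(4);T[:3,:3]=R.from_quat(s["tcp_rot"]).as_matrix();T[:3,3]=s["eef_pos"]
p["camera_from_world"]=np.linalg.inv(T@np.array(p["hand_eye"]))
for t in("handle","hinge"):
    for q in r.spot_point(t,p)[:2]: print(t,q["position"],q["score"],at_z(p,q["position"],.1905))
v=p["camera_from_world"]@np.array([.4705,.057,.2105,1]); v=p["camera_matrix"]@v[:3]; print("bar top expected px",v[:2]/v[2])
print(rows([.471,.057,.175],.80))
E
```

```text
[0.47050797 0.05774554 0.27106106] [0.16843908 0.58326831 0.45877754] [-2.40155690e-02  1.37682232e-01  1.71414607e+00  3.55464286e-04
  1.29072438e+00 -8.25069619e-01]
handle [330.6, 208.8] 0.64 [0.47459533 0.06029339 0.1905    ]
hinge [516.6, 255.4] 0.79 [0.60625046 0.13995789 0.1905    ]
bar top expected px [323.62219183 216.84934847]
(array([-0.1 , -0.05,  9.62]), array([-0.   , -0.   ,  0.002]))
```

View pics/w1.png

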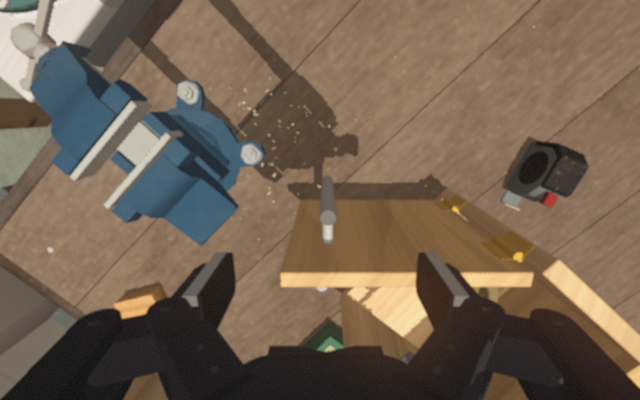

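```bash
python3 - <<'E'
from h import *
s=r.sense();p=r.snapshot("wrist")
T=np.eye(4);T[:3,:3]=R.from_quat(s["tcp_rot"]).as_matrix();T[:3,3]=s["eef_pos"]
C=np.linalg.inv(T@np.array(p["hand_eye"]))
H=np.array([.604,.137]);a=.1-.87
X=np.array([np.cos(a),np.sin(a)]);Y=np.array([-X[1],X[0]])
for n,x,y,z in[("bartop",-.04,-.15,.2105),("handle",-.04,-.15,.1905),("barbot",-.04,-.15,.0905),("stand@bar",-.04,-.15,.1605),("stand@door",0,-.15,.1605),("door hinge top",0,0,.2155),("door free top front",0,-.186,.2155),("free bottom",0,-.186,.0285),("free top back",.012,-.186,.2155)]:
    g=H+X*x+Y*y; v=p["camera_matrix"]@(C@np.array([*g,z,1]))[:3]; print(n,np.round(v[:2]/v[2]))
E
```

```text
bartop [324. 217.]
handle [324. 208.]
barbot [324. 179.]
stand@bar [324. 197.]
stand@door [324. 240.]
door hinge top [531. 272.]
door free top front [274. 271.]
free bottom [297. 199.]
free top back [275. 286.]
```

The wrist view shows the bar's top near (328,217), with the door edge at row 275 running from (282) to (533). The bar is about 3 mm nearer the hinge than I estimated, so I'll descend and grip there.

```bash
python3 - <<'E'
from h import *
print(rows([.473,.059,.175],.80))
E
```

```text
(array([-0.09,  0.23,  9.63]), array([-0.   , -0.   ,  0.002]))
```

Emit:
play_rows:
  plan: [-0.1, 0.2, 3, 0, 0, 0, -0.1, 0.2, 6, 0, 0, 0, -0.1, 0.2, 8, 0, 0, 0, -0.1, 0.2, 9.6, 0, 0, 0, -0.1, 0.2, 9.6, 0, 0, 0, -0.1, 0.2, 9.6, 0, 0, 0]

```text
t: 3.37
eef_pos: [0.4726, 0.0581, 0.1749]
tcp_rot: [0.375, 0.927, -0.0, -0.001]
ft_force: [0.0, -0.3, 0.8]
width: 0.996
gripper_force: 0.0
```

Emit:
play_rows:
  plan: [0, 0, 0, 0, 0, 0, 0, 0, 0, 0, 0, 0, 0, 0, 0, 0, 0, 0, 0, 0, 0, 0, 0, 0, 0, 0, 0, 0, 0, 0, 0, 0, 0, 0, 0, 0, 0, 0, 0, 0, 0, 0, 0, 0, 0, 0, 0, 0]
  jaw: 1
  newtons: 30

```text
t: 4.03
eef_pos: [0.4735, 0.0574, 0.1757]
tcp_rot: [0.376, 0.927, -0.0, 0.0]
ft_force: [-1.0, -1.5, 5.0]
width: 0.127
gripper_force: 29.2
```

```bash
cat >> h.py <<'E'
def arc(phis):
    out=[]
    for f in phis:
        c,s=np.cos(f),np.sin(f); out+=[round(4*(c-1)-15*s,2),round(-4*s+15*(1-c),2),0,0,0,round(-f,3)]
    return out
def door_state(H=(.605,.138)):
    s=r.sense(); d=s["eef_pos"][:2]-H; ang=np.arctan2(d[1],d[0])
    th=.1-(ang-np.arctan2(-.15,-.04)); th=(th+np.pi)%(2*np.pi)-np.pi
    Q=R.from_quat(s["tcp_rot"]).inv()
    print("t",s["t"],"theta",round(th,4),"r",round(np.hypot(*d),4),"F_tool",np.round(Q.apply(s["ft_force"]),2),"w",round(float(s["width"]),3),"g",s["gripper_force"])
E
python3 - <<'E'
from h import *
door_state()
print(arc(np.linspace(.05,.6,12)))
E
```

```text
t 4.0333 theta 0.8604 r 0.1543 F_tool [-0.32 -1.74 -5.01] w 0.127 g 29.241218268871307
[np.float64(-0.75), np.float64(-0.18), 0, 0, 0, np.float64(-0.05), np.float64(-1.52), np.float64(-0.32), 0, 0, 0, np.float64(-0.1), np.float64(-2.29), np.float64(-0.43), 0, 0, 0, np.float64(-0.15), np.float64(-3.06), np.float64(-0.5), 0, 0, 0, np.float64(-0.2), np.float64(-3.84), np.float64(-0.52), 0, 0, 0, np.float64(-0.25), np.float64(-4.61), np.float64(-0.51), 0, 0, 0, np.float64(-0.3), np.float64(-5.39), np.float64(-0.46), 0, 0, 0, np.float64(-0.35), np.float64(-6.16), np.float64(-0.37), 0, 0, 0, np.float64(-0.4), np.float64(-6.92), np.float64(-0.25), 0, 0, 0, np.float64(-0.45), np.float64(-7.68), np.float64(-0.08), 0, 0, 0, np.float64(-0.5), np.float64(-8.43), np.float64(0.12), 0, 0, 0, np.float64(-0.55), np.float64(-9.17), np.float64(0.36), 0, 0, 0, np.float64(-0.6)]
```

Emit:
play_rows:
  plan: [-0.75, -0.18, 0, 0, 0, -0.05, -1.52, -0.32, 0, 0, 0, -0.1, -2.29, -0.43, 0, 0, 0, -0.15, -3.06, -0.5, 0, 0, 0, -0.2, -3.84, -0.52, 0, 0, 0, -0.25, -4.61, -0.51, 0, 0, 0, -0.3, -4.61, -0.51, 0, 0, 0, -0.3, -4.61, -0.51, 0, 0, 0, -0.3]

```text
t: 4.7
eef_pos: [0.5037, 0.0216, 0.1757]
tcp_rot: [0.234, 0.972, 0.0, 0.001]
ft_force: [-1.0, -0.7, 5.8]
width: 0.135
gripper_force: 29.9
```

```bash
python3 - <<'E'
from h import *
door_state()
E
```

```text
t 4.7 theta 0.5557 r 0.1544 F_tool [ 0.52 -1.09 -5.84] w 0.135 g 29.873173534870148
```

Emit:
play_rows:
  plan: [-0.75, -0.18, 0, 0, 0, -0.05, -1.52, -0.32, 0, 0, 0, -0.1, -2.29, -0.43, 0, 0, 0, -0.15, -3.06, -0.5, 0, 0, 0, -0.2, -3.84, -0.52, 0, 0, 0, -0.25, -4.61, -0.51, 0, 0, 0, -0.3, -4.61, -0.51, 0, 0, 0, -0.3, -4.61, -0.51, 0, 0, 0, -0.3]

```text
t: 5.37
eef_pos: [0.5423, -0.0032, 0.1757]
tcp_rot: [0.087, 0.996, 0.0, 0.001]
ft_force: [0.7, 1.5, 5.1]
width: 0.134
gripper_force: 30.0
```

```bash
python3 - <<'E'
from h import *
door_state()
print(*arc([.01,.02,.03,.04,.05,.07]))
E
```

```text
t 5.3667 theta 0.2576 r 0.1545 F_tool [-0.41  1.62 -5.09] w 0.134 g 30.044760704040527
-0.15 -0.04 0 0 0 -0.01 -0.3 -0.08 0 0 0 -0.02 -0.45 -0.11 0 0 0 -0.03 -0.6 -0.15 0 0 0 -0.04 -0.75 -0.18 0 0 0 -0.05 -1.06 -0.24 0 0 0 -0.07
```

Emit:
play_rows:
  plan: [-0.15, -0.04, 0, 0, 0, -0.01, -0.3, -0.08, 0, 0, 0, -0.02, -0.45, -0.11, 0, 0, 0, -0.03, -0.6, -0.15, 0, 0, 0, -0.04, -0.75, -0.18, 0, 0, 0, -0.05, -0.75, -0.18, 0, 0, 0, -0.05]

```text
t: 5.87
eef_pos: [0.5491, -0.0061, 0.1757]
tcp_rot: [0.061, 0.998, 0.0, 0.001]
ft_force: [1.0, 3.6, 6.0]
width: 0.13
gripper_force: 30.0
```

Emit:
play_rows:
  plan: [-0.15, -0.04, 0, 0, 0, -0.01, -0.3, -0.08, 0, 0, 0, -0.02, -0.45, -0.11, 0, 0, 0, -0.03, -0.45, -0.11, 0, 0, 0, -0.03, -0.45, -0.11, 0, 0, 0, -0.03]

```text
t: 6.28
eef_pos: [0.5533, -0.0077, 0.1757]
tcp_rot: [0.046, 0.999, 0.0, 0.001]
ft_force: [2.0, 3.5, 4.4]
width: 0.129
gripper_force: 30.0
```

```bash
python3 - <<'E'
from h import *
door_state()
E
```

```text
t 6.2833 theta 0.1803 r 0.1546 F_tool [-1.63  3.71 -4.38] w 0.129 g 30.00638723373413
```

Emit:
play_rows:
  plan: [-0.15, -0.04, 0, 0, 0, -0.01, -0.3, -0.08, 0, 0, 0, -0.02, -0.3, -0.08, 0, 0, 0, -0.02, -0.3, -0.08, 0, 0, 0, -0.02]

```text
t: 6.62
eef_pos: [0.5562, -0.0087, 0.1757]
tcp_rot: [0.036, 0.999, 0.0, 0.001]
ft_force: [0.8, 2.5, 5.4]
width: 0.128
gripper_force: 30.0
```

Emit:
play_rows:
  plan: [-0.15, -0.03, 0, 0, 0, -0.01, -0.3, -0.06, 0, 0, 0, -0.02, -0.3, -0.06, 0, 0, 0, -0.02, -0.3, -0.06, 0, 0, 0, -0.02]

```text
t: 6.95
eef_pos: [0.5591, -0.0096, 0.1757]
tcp_rot: [0.026, 1.0, 0.0, 0.0]
ft_force: [1.2, 1.2, 5.0]
width: 0.129
gripper_force: 30.0
```

Emit:
play_rows:
  plan: [-0.15, -0.04, 0, 0, 0, -0.01, -0.3, -0.08, 0, 0, 0, -0.02, -0.3, -0.08, 0, 0, 0, -0.02, -0.3, -0.08, 0, 0, 0, -0.02]

```text
t: 7.28
eef_pos: [0.562, -0.0105, 0.1757]
tcp_rot: [0.016, 1.0, 0.0, 0.0]
ft_force: [0.6, 2.3, 6.1]
width: 0.132
gripper_force: 30.0
```

Emit:
play_rows:
  plan: [-0.15, -0.04, 0, 0, 0, -0.01, -0.3, -0.08, 0, 0, 0, -0.02, -0.3, -0.08, 0, 0, 0, -0.02, -0.3, -0.08, 0, 0, 0, -0.02]

```text
t: 7.62
eef_pos: [0.565, -0.0113, 0.1757]
tcp_rot: [0.006, 1.0, 0.0, 0.0]
ft_force: [1.6, 3.1, 5.9]
width: 0.129
gripper_force: 30.0
```

Emit:
play_rows:
  plan: [-0.15, -0.04, 0, 0, 0, -0.01, -0.3, -0.08, 0, 0, 0, -0.02, -0.3, -0.08, 0, 0, 0, -0.02, -0.3, -0.08, 0, 0, 0, -0.02]

```text
t: 7.95
eef_pos: [0.568, -0.0121, 0.1757]
tcp_rot: [-0.004, 1.0, 0.0, 0.0]
ft_force: [1.7, 3.5, 5.1]
width: 0.126
gripper_force: 30.0
```

Emit:
play_rows:
  plan: [-0.15, -0.04, 0, 0, 0, -0.01, -0.15, -0.04, 0, 0, 0, -0.01, -0.15, -0.04, 0, 0, 0, -0.01]

```text
t: 8.2
eef_pos: [0.5694, -0.0125, 0.1757]
tcp_rot: [-0.009, 1.0, 0.0, 0.0]
ft_force: [1.2, 4.3, 5.4]
width: 0.129
gripper_force: 30.0
```

```bash
python3 - <<'E'
from h import *
door_state()
E
```

```text
t 8.2 theta 0.0715 r 0.1546 F_tool [-1.29  4.26 -5.36] w 0.129 g 30.031800270080566
```

Emit:
play_rows:
  plan: [-0.15, -0.02, 0, 0, 0, -0.01, -0.3, -0.05, 0, 0, 0, -0.02, -0.3, -0.05, 0, 0, 0, -0.02, -0.3, -0.05, 0, 0, 0, -0.02]

```text
t: 8.53
eef_pos: [0.572, -0.0131, 0.1757]
tcp_rot: [-0.019, 1.0, 0.0, 0.0]
ft_force: [-1.3, 2.3, 7.7]
width: 0.136
gripper_force: 30.2
```

Emit:
play_rows:
  plan: [-0.1, -0.03, 0, 0, 0, -0.007, -0.2, -0.05, 0, 0, 0, -0.013, -0.2, -0.05, 0, 0, 0, -0.013]

```text
t: 8.78
eef_pos: [0.5726, -0.0132, 0.1757]
tcp_rot: [-0.025, 1.0, 0.001, -0.001]
ft_force: [-1.9, 2.6, 7.6]
width: 0.133
gripper_force: 30.3
```

Emit:
play_rows:
  plan: [-0.1, -0.03, 0, 0, 0, -0.007, -0.2, -0.05, 0, 0, 0, -0.013, -0.2, -0.05, 0, 0, 0, -0.013]

```text
t: 9.03
eef_pos: [0.5734, -0.0134, 0.1756]
tcp_rot: [-0.032, 0.999, 0.001, -0.003]
ft_force: [-9.0, 3.6, 13.2]
width: 0.129
gripper_force: 30.8
```

Emit:
play_rows:
  plan: [-0.1, -0.03, 0, 0, 0, -0.007, -0.15, -0.04, 0, 0, 0, -0.01, -0.15, -0.04, 0, 0, 0, -0.01]

```text
t: 9.28
eef_pos: [0.5747, -0.0137, 0.1756]
tcp_rot: [-0.037, 0.999, 0.001, -0.003]
ft_force: [-8.6, 2.5, 12.6]
width: 0.128
gripper_force: 30.8
```

```bash
python3 - <<'E'
from h import *
door_state()
E
```

```text
t 9.2833 theta 0.0364 r 0.1547 F_tool [  8.46   3.17 -12.53] w 0.128 g 30.775679647922516
```

Emit:
play_rows:
  plan: [-0.1, -0.03, 0, 0, 0, -0.007, -0.1, -0.03, 0, 0, 0, -0.007, -0.1, -0.03, 0, 0, 0, -0.007]

```text
t: 9.53
eef_pos: [0.5764, -0.0141, 0.1756]
tcp_rot: [-0.04, 0.999, 0.001, -0.002]
ft_force: [-5.3, 2.3, 10.7]
width: 0.129
gripper_force: 30.6
```

Emit:
play_rows:
  plan: [-0.1, -0.03, 0, 0, 0, -0.007, -0.1, -0.03, 0, 0, 0, -0.007, -0.1, -0.03, 0, 0, 0, -0.007]

```text
t: 9.78
eef_pos: [0.5781, -0.0144, 0.1756]
tcp_rot: [-0.044, 0.999, 0.001, -0.001]
ft_force: [-3.4, 2.4, 9.2]
width: 0.128
gripper_force: 30.4
```

Emit:
play_rows:
  plan: [-0.1, -0.03, 0, 0, 0, -0.007, -0.1, -0.03, 0, 0, 0, -0.007, -0.1, -0.03, 0, 0, 0, -0.007]

```text
t: 10.03
eef_pos: [0.58, -0.0147, 0.1756]
tcp_rot: [-0.047, 0.999, 0.0, -0.001]
ft_force: [-2.2, 1.9, 8.0]
width: 0.128
gripper_force: 30.2
```

Emit:
play_rows:
  plan: [-0.1, -0.02, 0, 0, 0, -0.007, -0.1, -0.02, 0, 0, 0, -0.007, -0.1, -0.02, 0, 0, 0, -0.007]

```text
t: 10.28
eef_pos: [0.5821, -0.015, 0.1757]
tcp_rot: [-0.051, 0.999, 0.0, 0.0]
ft_force: [-0.5, 1.7, 5.2]
width: 0.129
gripper_force: 30.1
```

```bash
python3 - <<'E'
from h import *
door_state()
E
```

```text
t 10.2833 theta -0.0117 r 0.1547 F_tool [ 0.27  1.77 -5.24] w 0.129 g 30.14241635799408
```

Emit:
play_rows:
  plan: [-0.1, -0.02, 0, 0, 0, -0.007, -0.1, -0.02, 0, 0, 0, -0.007, -0.1, -0.02, 0, 0, 0, -0.007]

```text
t: 10.53
eef_pos: [0.5842, -0.0153, 0.1757]
tcp_rot: [-0.055, 0.999, 0.0, 0.001]
ft_force: [4.8, 1.5, 3.3]
width: 0.128
gripper_force: 30.3
```

```bash
python3 - <<'E'
from h import *
door_state()
E
```

```text
t 10.5333 theta -0.0261 r 0.1547 F_tool [-4.94  0.97 -3.33] w 0.128 g 30.28864234685898
```

Emit:
play_rows:
  plan: [-0.05, -0.01, 0, 0, 0, -0.003, -0.1, -0.02, 0, 0, 0, -0.007, -0.1, -0.02, 0, 0, 0, -0.007]

```text
t: 10.78
eef_pos: [0.5846, -0.0154, 0.1757]
tcp_rot: [-0.058, 0.998, 0.0, 0.001]
ft_force: [3.5, 3.8, 4.9]
width: 0.13
gripper_force: 30.6
```

Emit:
play_rows:
  plan: [-0.05, -0.01, 0, 0, 0, -0.003, -0.1, -0.02, 0, 0, 0, -0.007, -0.1, -0.02, 0, 0, 0, -0.007]

```text
t: 11.03
eef_pos: [0.5849, -0.0155, 0.1756]
tcp_rot: [-0.062, 0.998, 0.0, -0.0]
ft_force: [0.9, 3.6, 6.0]
width: 0.13
gripper_force: 30.7
```

Emit:
play_rows:
  plan: [0, 0, 0, 0, 0, 0, 0, 0, 0, 0, 0, 0, 0, 0, 0, 0, 0, 0, 0, 0, 0, 0, 0, 0, 0, 0, 0, 0, 0, 0, 0, 0, 0, 0, 0, 0, 0, 0, 0, 0, 0, 0, 0, 0, 0, 0, 0, 0, 0, 0, 0, 0, 0, 0, 0, 0, 0, 0, 0, 0]
  jaw: -0.3

```text
t: 11.87
eef_pos: [0.5851, -0.0159, 0.1753]
tcp_rot: [-0.062, 0.998, -0.0, -0.0]
ft_force: [0.2, -0.0, 0.0]
width: 0.647
gripper_force: 0.0
```

```bash
python3 - <<'E'
from h import *
door_state()
p=r.snapshot("top"); f=p["frame"][90:270,210:370,::-1]; cv2.imwrite("pics/c2.png",cv2.resize(f,None,fx=3.3,fy=3.3,interpolation=cv2.INTER_CUBIC))
E
```

```text
t 11.8667 theta -0.032 r 0.1552 F_tool [-0.21 -0.07 -0.01] w 0.647 g 0.0
```

View pics/c2.png

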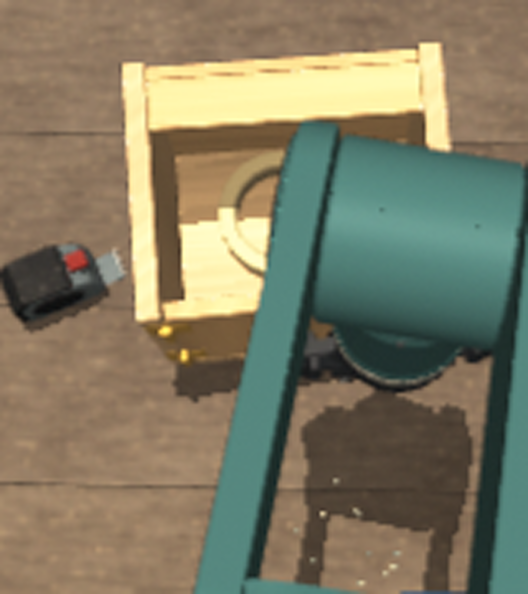

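The top view shows the door shut in line with the cupboard's front at crop row ~310, with the jaws clear and zero force on the tool. The catch is holding it. I'll wait a little longer, then grip again and pull.

Emit:
play_rows:
  plan: [0, 0, 0, 0, 0, 0, 0, 0, 0, 0, 0, 0, 0, 0, 0, 0, 0, 0, 0, 0, 0, 0, 0, 0, 0, 0, 0, 0, 0, 0]

```text
t: 12.33
eef_pos: [0.5851, -0.0159, 0.1753]
tcp_rot: [-0.062, 0.998, -0.0, -0.0]
ft_force: [-0.9, 0.3, 0.2]
width: 0.645
gripper_force: 0.0
```

Emit:
play_rows:
  plan: [0, 0, 0, 0, 0, 0, 0, 0, 0, 0, 0, 0, 0, 0, 0, 0, 0, 0, 0, 0, 0, 0, 0, 0, 0, 0, 0, 0, 0, 0, 0, 0, 0, 0, 0, 0, 0, 0, 0, 0, 0, 0, 0, 0, 0, 0, 0, 0]
  jaw: 1
  newtons: 50

```text
t: 13.0
eef_pos: [0.5851, -0.0155, 0.1754]
tcp_rot: [-0.062, 0.998, 0.0, 0.0]
ft_force: [-0.3, 4.1, 2.5]
width: 0.125
gripper_force: 49.0
```

```bash
python3 - <<'E'
from h import *
door_state()
print(*arc(-np.arange(.02,.29,.02)));print(*arc(-np.arange(.05,.61,.05)))
E
```

```text
t 13.0 theta -0.0319 r 0.1547 F_tool [-0.2   4.08 -2.46] w 0.125 g 49.040778279304504
0.3 0.08 0 0 0 0.02 0.6 0.17 0 0 0 0.04 0.89 0.27 0 0 0 0.06 1.19 0.37 0 0 0 0.08 1.48 0.47 0 0 0 0.1 1.77 0.59 0 0 0 0.12 2.05 0.7 0 0 0 0.14 2.34 0.83 0 0 0 0.16 2.62 0.96 0 0 0 0.18 2.9 1.09 0 0 0 0.2 3.18 1.23 0 0 0 0.22 3.45 1.38 0 0 0 0.24 3.72 1.53 0 0 0 0.26 3.99 1.69 0 0 0 0.28
0.74 0.22 0 0 0 0.05 1.48 0.47 0 0 0 0.1 2.2 0.77 0 0 0 0.15 2.9 1.09 0 0 0 0.2 3.59 1.46 0 0 0 0.25 4.25 1.85 0 0 0 0.3 4.9 2.28 0 0 0 0.35 5.53 2.74 0 0 0 0.4 6.13 3.23 0 0 0 0.45 6.7 3.75 0 0 0 0.5 7.25 4.3 0 0 0 0.55 7.77 4.88 0 0 0 0.6
```

Emit:
play_rows:
  plan: [0.3, 0.08, 0, 0, 0, 0.02, 0.6, 0.17, 0, 0, 0, 0.04, 0.89, 0.27, 0, 0, 0, 0.06, 1.19, 0.37, 0, 0, 0, 0.08, 1.48, 0.47, 0, 0, 0, 0.1, 1.77, 0.59, 0, 0, 0, 0.12, 2.05, 0.7, 0, 0, 0, 0.14, 2.34, 0.83, 0, 0, 0, 0.16, 2.62, 0.96, 0, 0, 0, 0.18, 2.9, 1.09, 0, 0, 0, 0.2, 2.9, 1.09, 0, 0, 0, 0.2]

```text
t: 13.92
eef_pos: [0.5547, -0.0082, 0.1755]
tcp_rot: [0.039, 0.999, 0.0, 0.0]
ft_force: [0.3, 5.2, 0.5]
width: 0.126
gripper_force: 50.1
```

```bash
python3 - <<'E'
from h import *
door_state()
E
```

```text
t 13.9167 theta 0.1707 r 0.1546 F_tool [ 0.1   5.22 -0.53] w 0.126 g 50.1177191734314
```

The door is through the catch. Next I'll swing it on to about 1.5 rad.

Emit:
play_rows:
  plan: [0.74, 0.22, 0, 0, 0, 0.05, 1.48, 0.47, 0, 0, 0, 0.1, 2.2, 0.77, 0, 0, 0, 0.15, 2.9, 1.09, 0, 0, 0, 0.2, 3.59, 1.46, 0, 0, 0, 0.25, 4.25, 1.85, 0, 0, 0, 0.3, 4.9, 2.28, 0, 0, 0, 0.35, 5.53, 2.74, 0, 0, 0, 0.4, 6.13, 3.23, 0, 0, 0, 0.45, 6.13, 3.23, 0, 0, 0, 0.45]

```text
t: 14.75
eef_pos: [0.496, 0.0287, 0.1755]
tcp_rot: [0.261, 0.965, 0.0, 0.0]
ft_force: [3.2, 3.8, -1.6]
width: 0.128
gripper_force: 49.8
```

```bash
python3 - <<'E'
from h import *
door_state()
E
```

```text
t 14.75 theta 0.6237 r 0.1543 F_tool [-0.85  4.91  1.57] w 0.128 g 49.75913107395172
```

Emit:
play_rows:
  plan: [0.74, 0.22, 0, 0, 0, 0.05, 1.48, 0.47, 0, 0, 0, 0.1, 2.2, 0.77, 0, 0, 0, 0.15, 2.9, 1.09, 0, 0, 0, 0.2, 3.59, 1.46, 0, 0, 0, 0.25, 4.25, 1.85, 0, 0, 0, 0.3, 4.9, 2.28, 0, 0, 0, 0.35, 5.53, 2.74, 0, 0, 0, 0.4, 6.13, 3.23, 0, 0, 0, 0.45, 6.13, 3.23, 0, 0, 0, 0.45]

```text
t: 15.58
eef_pos: [0.4594, 0.087, 0.1754]
tcp_rot: [0.469, 0.883, -0.0, 0.0]
ft_force: [0.5, 0.5, 2.6]
width: 0.122
gripper_force: 50.1
```

Emit:
play_rows:
  plan: [0.74, 0.22, 0, 0, 0, 0.05, 1.48, 0.47, 0, 0, 0, 0.1, 2.2, 0.77, 0, 0, 0, 0.15, 2.9, 1.09, 0, 0, 0, 0.2, 3.59, 1.46, 0, 0, 0, 0.25, 4.25, 1.85, 0, 0, 0, 0.3, 4.9, 2.28, 0, 0, 0, 0.35, 5.53, 2.74, 0, 0, 0, 0.4, 6.13, 3.23, 0, 0, 0, 0.45, 6.13, 3.23, 0, 0, 0, 0.45, 6.13, 3.23, 0, 0, 0, 0.45]

```text
t: 16.5
eef_pos: [0.4516, 0.1551, 0.1754]
tcp_rot: [0.653, 0.758, -0.001, 0.0]
ft_force: [-2.0, -0.1, 4.7]
width: 0.122
gripper_force: 50.5
```

```bash
python3 - <<'E'
from h import *
door_state()
E
```

```text
t 16.5 theta 1.5213 r 0.1543 F_tool [ 0.21 -2.   -4.68] w 0.122 g 50.54336965084076
```

Now at 1.52 rad. I'll release the handle and lift straight up.

Emit:
play_rows:
  plan: [0, 0, 0, 0, 0, 0, 0, 0, 0, 0, 0, 0, 0, 0, 0, 0, 0, 0, 0, 0, 0, 0, 0, 0, 0, 0, 0, 0, 0, 0, 0, 0, 0, 0, 0, 0, 0, 0, 0, 0, 0, 0]
  jaw: -0.4

```text
t: 17.08
eef_pos: [0.4519, 0.1556, 0.1752]
tcp_rot: [0.654, 0.757, -0.0, 0.0]
ft_force: [-1.0, 0.5, -0.5]
width: 0.697
gripper_force: 0.0
```

Emit:
play_rows:
  plan: [0, 0, -1.5, 0, 0, 0, 0, 0, -3, 0, 0, 0, 0, 0, -5, 0, 0, 0, 0, 0, -7, 0, 0, 0, 0, 0, -9, 0, 0, 0, 0, 0, -11, 0, 0, 0, 0, 0, -11, 0, 0, 0, 0, 0, -11, 0, 0, 0]

```text
t: 17.75
eef_pos: [0.4526, 0.1559, 0.2862]
tcp_rot: [0.654, 0.757, 0.001, 0.001]
ft_force: [0.2, 0.1, -0.5]
width: 0.703
gripper_force: 0.0
```

```bash
python3 - <<'E'
from h import *
door_state()
p=r.snapshot("scene"); cv2.imwrite("pics/s3.png",cv2.resize(p["frame"][90:360,200:470,::-1],None,fx=2,fy=2))
E
```

```text
t 17.75 theta 1.527 r 0.1534 F_tool [0.04 0.21 0.54] w 0.703 g 0.0
```

View pics/s3.png

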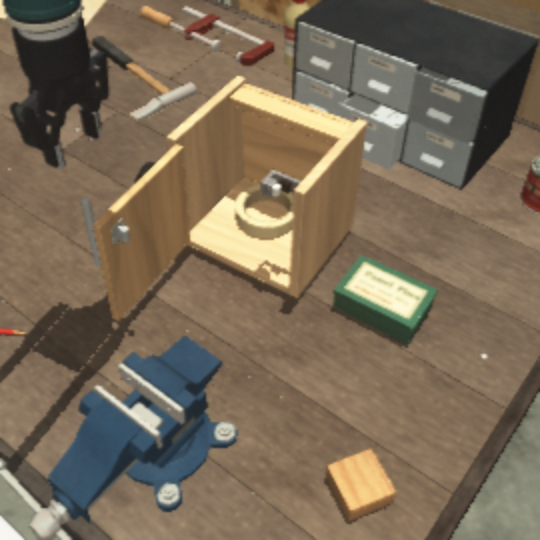

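The picture shows the door standing at about a right angle (crop (105–185, 145–320)). The gripper is clear above it, and the tin, roll and block are where they were.

```bash
python3 -c "
from cell import r
print(r.hand_in())"
```

```text
the job is handed in; nothing more can be done
None
```

The job is handed in: I snapped the door shut gently, saw the catch hold it with the gripper off, then pulled it open and left it standing at about 1.52 rad with the arm clear; no verdict came back.

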